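# Hold a tile roller pressed in the sprung V-gauge

## Robot

A 6-joint arm with a two-finger parallel gripper is mounted at the origin on the work surface. World frame = base frame: x ahead of the robot, y to its left, z up, the work surface at z = 0. Lengths are in m, angles in rad, forces in N, time in s.
With the tool pointing down it reaches from about 0.35 to 0.975 m from the base axis. Payload 4.9 kg.
Tool frame: the origin (TCP) lies midway between the tips of the shut fingers; the grasp point (between the pads) lies 19 mm behind it; z points along the fingers, y is the direction in which the jaws open and shut (so a half turn about z gives the same grasp; the last joint's range is limited). The gripper opens to 85 mm and grips with 20 to 120 N. Pads are 22 mm wide; open, the fingers measure 114 mm over their backs; the gripper's body (76 mm by 85 mm) begins 54 mm behind the grasp point. The pads swing forward as they close: fully open they stand 13 mm farther back than shut.
Start: joints at [1.177, 0.053, 1.613, -0, 1.476, -0.119], TCP at [0.17, 0.602, 0.231] pointing down, gripper open.
Joint ranges: [-3.01, 3.01], [-1.01, 2.22], [0.06, 2.58], [-1.02, 4.17], [0.09, 2.62], [-3.14, 3.14]. Speed limits (rad/s): [2.57, 2.57, 3.14, 3.14, 3.14, 3.14].

## Interface

Orientations are given as a unit quaternion [x, y, z, w].
In Python, from station import r gives the robot as it stands.
- The arm moves only by the shell command python3 -m handwheel 'ROWS' [FORCE]. ROWS is JSON, a list of rows, each an object of numbers: "x", "y", "z": the shift along the tool's x, y, z each as a share of 40 mm, from -1 to 1; "wx", "wy", "wz": the turn, a rotation vector about the tool's x, y, z each as a share of 6 degrees, from -1 to 1; "hand": the closure, from -1 (fully open) to 1 (shut). A call has 1 to 10 rows; each row shifts and turns the commanded pose from where the row before left it, along the tool's axes as they then stand; what a row does not reach is not made up. A row lasts 1/8 s, in which the tool goes at most 62.5 mm and 10.7 degrees, less where a joint would pass 70% of its speed; a pose out of reach is approached as far as the arm can. A call with a number of a shift or a turn outside -1 to 1 is refused whole. A call with a gripper value outside its range is refused whole. The fingers move at their own pace and stop on an object; FORCE is the grip in N (left out, the last holds). Time passes only in rows, so rows that do not move let the fingers close. It gives the time, the measured TCP pose, the force and the opening at its end, in the units of the state.
- r.read_state(): the state, without advancing time (a new reading comes with each control period).
- r.read_camera(name): name is "scene" or "top" or "wrist"; returns a dict with "img" (384x512x3 uint8, red, green, blue), "depth" (384x512 float32, m along the optical axis (not along the pixel's ray), 0 where there is no reading), "fx", "fy", "cx", "cy" (pixels), "origin" and "attitude" of the camera in the world. Camera axes: x right, y down, z forward; pixel columns grow to the right and rows downward; lengths in m; the calibration is good to about 2 mm. A picture is of the moment at which its call begins.
- r.sign_off(): hands the job in, once; it reports no verdict.
The state is a dict: "clock": time; "q": joint angles; "joint_vel": joint speeds; "joint_torque": joint torques, N m; "tool_pos": TCP position; "tcp_rot": TCP orientation; "wrist_force": force on the tool from outside, world axes, zero at the start; "moment": the same for the moment, N m; "width": finger opening in m.
Only numpy, scipy, OpenCV 4.12 (cv2) and the standard library are available. Lean on these libraries where they do the work, as an engineer would, in place of code of your own. Each camera call takes 0.05 s, during which the arm holds its last target.

## Task

Get the brass tile roller onto the gauge stand for checking: first turn the black knob clockwise past its click so that the red retaining arm swings clear, then lay the roller along the V-cradle, centred end to end, so that it bears firmly on both sloping faces, and push it down until the sprung cradle has sunk about half its travel (red pointer in the green band). Finish while you are still holding it pressed there; do not let go. Leave the jar, the bowl and the mallet where they are.

Things in the scene. Friction and masses are not known exactly. Their poses are not given: they have to be found in the camera images.
- knob_grip (a point): Grip point of the black knob, on its upright turning axis, 124 mm above the bench. The knob is a bar 44 mm long (own x), 16 mm thick (own y), 17 mm above and 17 mm below this point, over a 44 mm disc whose top is 19 mm below it. Pinch it across its thickness from above. It turns on a post of the fixed grey gauge stand; a housing 89 mm high stands behind the post.
- redarm_tip (a point): Free end of the flat red retaining arm (16 mm wide, 7 mm thick, underside 91 mm, top 99 mm above the bench). The arm is fixed to the knob, under its disc, and reaches 135 mm from the knob's axis. At the start it lies across the V-cradle and bars it; it swings with the knob, at one height.
- rest: Fixed wooden rest, 130 x 75 mm, under the roller, origin on the bench under its centre, x along the roller. Its plate is 10 mm high; two cross bars, 60 mm long, with small chocks (top 30 mm), 74 mm apart in the clear, carry the roller, so there is room for fingers on both sides of the barrel's middle.
- knob (a joint): Turn of the knob and red arm in rad: 0 = arm across the cradle (start), growing clockwise seen from above, to the stop at 1.25 = arm clear. An over-centre detent resists with 0.1 to 0.15 N m until near half-way (0.625), then clicks over and drives it on to the stop, where it stays by itself.
- roller_center (a point): Centre of the loose brass roller (0.25 to 0.46 kg): smooth barrel 36 mm in diameter, 110 mm long, axis along the point's x, with a 12 mm steel stub 12 mm out of each end. At the start it lies level on a wooden rest, centre 42 mm above the bench.
- roller: The same roller; origin at its centre, x along its axis.
- cradle_seat (a point): Where the roller's centre lies when seated: on the axis of the V-cradle, half-way along, 25.5 mm above the V's bottom line, 65.5 mm above the bench with the cradle up; sinks with the cradle. Its x runs along the V, z up. The knob's axis is 130 mm away along its -y. The red pointer and white scale with the green band are beside the +x, +y corner.
- cradle (a joint): How far the sprung cradle is pushed down in m: 0 = up, 0.010 = bottom stop. It starts to sink at about 6 N of load (roller's weight included; the roller alone does not sink it) and takes 1.2 N more per mm, so about 12 N at half travel. The red pointer is in the green band around 0.0025 to 0.0085.
- left_face: The cradle's two polished, slippery 45 degree faces on the +y side: one contact line. Origin at bench height under the cradle's middle (cradle up), x along the V. The cradle is two 90 degree V cheeks, 31 to 53 mm either side of the middle, tops 4 mm below the seat point, so fingers have a 62 mm gap; a bar joins them 33 mm below the seat.
- right_face: The two 45 degree cradle faces on the -y side (the other contact line); same origin and axes as left_face.
- jar: White lidded glaze jar, 68 mm across, 85 mm high, loose; origin under its centre. Leave alone.
- bowl: Steel bowl, 110 mm across, 50 mm high, loose; origin under its centre. Leave alone.
- mallet: Mallet with wooden handle, 240 mm long, loose, lying along its own x on the right of the bench. Leave alone.

How it is judged:
By the outcome, as a careful person would: the job done as asked, in the order asked, and still so for the second after the job is handed in, while the arm keeps its last pose, push and grip.
It also fails if it takes over 64 s, if anything falls off the work surface, if the arm or the gripper's body presses on something with over 40 N, if the wrist force passes 120 N, or if a joint passes its speed limit or range.

## Working session

There is one attempt and no reset: what is moved stays moved. The work goes in short steps, Python scripts to look and compute and a shell command to move; the robot and the scene stay as the last step left them, time stands still between calls to the robot, and variables do not carry over. Pictures are saved under pics/ and viewed, and the job is handed in when it is done.

```bash
ls; mkdir -p pics; cat > h.py <<'E'
import numpy as np,cv2
from station import r
from scipy.spatial.transform import Rotation as R
def snap(n,f):
    c=r.read_camera(n); np.savez('pics/'+f+'.npz',**{k:np.array(v) for k,v in c.items()})
    cv2.imwrite('pics/'+f+'.png',c['img'][:,:,::-1]); return c
def att(c):
    a=np.array(c['attitude']); return a if a.shape==(3,3) else R.from_quat(a).as_matrix()
def load(f): return dict(np.load('pics/'+f+'.npz'))
def pt(c,u,v,z=None):
    d=np.array([(u-c['cx'])/c['fx'],(v-c['cy'])/c['fy'],1.]); w=att(c)@d; o=np.array(c['origin'])
    if z is None:
        s=np.median([x for x in c['depth'][v-1:v+2,u-1:u+2].ravel() if x>0] or [0])
    else: s=(z-o[2])/w[2]
    return o+w*s
def proj(c,p):
    q=att(c).T@(np.array(p)-c['origin']); return c['fx']*q[0]/q[2]+c['cx'],c['fy']*q[1]/q[2]+c['cy']
def crop(f,x0,y0,x1,y1,k,out):
    im=cv2.imread('pics/'+f+'.png')[y0:y1,x0:x1]
    cv2.imwrite('pics/'+out+'.png',cv2.resize(im,None,fx=k,fy=k,interpolation=cv2.INTER_CUBIC))
E
python3 - <<'E'
from h import *
for n in('scene','top'):
    c=snap(n,n+'0');print(n,c['origin'],att(c),c['fx'],c['cx'],c['cy'])
print(r.read_state())
E
```

```text
pics
scene [1.43956307 0.47332549 0.81015935] [[-0.54519451  0.48929758 -0.68069878]
 [ 0.83821814  0.33017242 -0.43402364]
 [ 0.01238125 -0.80720137 -0.5901463 ]] 468.59273553371264 253.11167647670263 199.06164403594008
top [ 0.36296185 -0.08764864  1.29272807] [[ 0.02386477 -0.98256044  0.18440566]
 [-0.99969898 -0.02240413  0.01000063]
 [-0.00569478 -0.18458881 -0.98279934]] 365.71511062756315 251.45010882741843 190.49531357425576
{'clock': 0.1, 'q': array([ 1.17700053e+00,  5.32926664e-02,  1.61418671e+00, -1.09206966e-05,
        1.47600684e+00, -1.19013745e-01]), 'joint_vel': array([ 0.00155888, -0.00169684, -0.00470298,  0.00064187, -0.00056355,
       -0.00176248]), 'joint_torque': array([ 5.65121936e-04, -3.94904029e+01, -3.71362746e+01, -8.70994472e-05,
        3.89640976e-03, -2.23730513e-05]), 'tool_pos': array([0.16937296, 0.60101155, 0.2301669 ]), 'tcp_rot': array([ 1.36958618e-01,  9.90576317e-01, -9.17208567e-04, -2.34850620e-04]), 'wrist_force': array([ 0.26836367, -0.05525582,  0.00940779]), 'moment': array([ 0.0042464 , -0.01099689,  0.03672451]), 'width': 0.08500854608974116}
```

View pics/scene0.png

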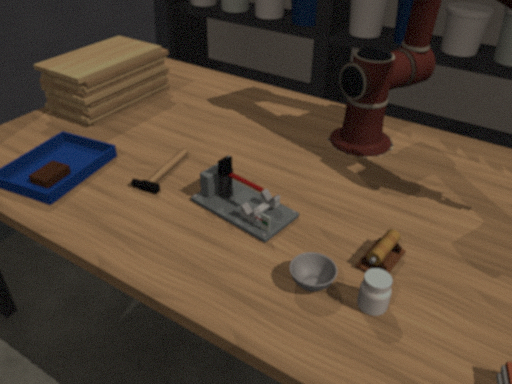

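View pics/top0.png

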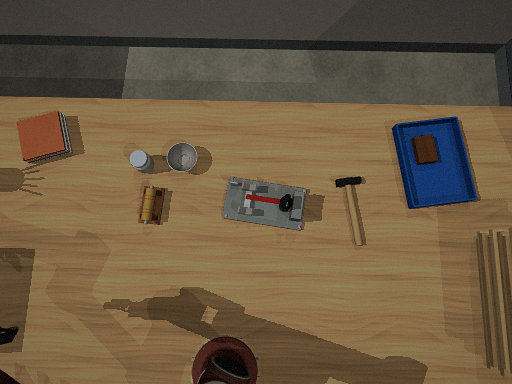

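The scene view shows the stand at (245,205), the roller on its rest at (383,250), the bowl at (313,272) and the jar at (375,290). In the top view the stand is at (265,203), the knob at (287,203) and the roller at (150,205). I'll enlarge both.

```bash
python3 - <<'E'
from h import *
crop('top0',215,170,315,235,8,'tk'); crop('top0',120,140,200,230,6,'tr'); crop('scene0',185,150,305,245,6,'sk')
c=load('top0')
for n,u,v in (('jar',140,160),('bowl',182,157)): print(n,pt(c,u,v))
print('base',proj(c,[0,0,0]))
E
```

```text
jar [0.68677043 0.30797834 0.08571905]
bowl [0.72255045 0.18137512 0.00713966]
base (np.float64(224.44969405863108), np.float64(370.6423050970898))
```

View pics/tk.png

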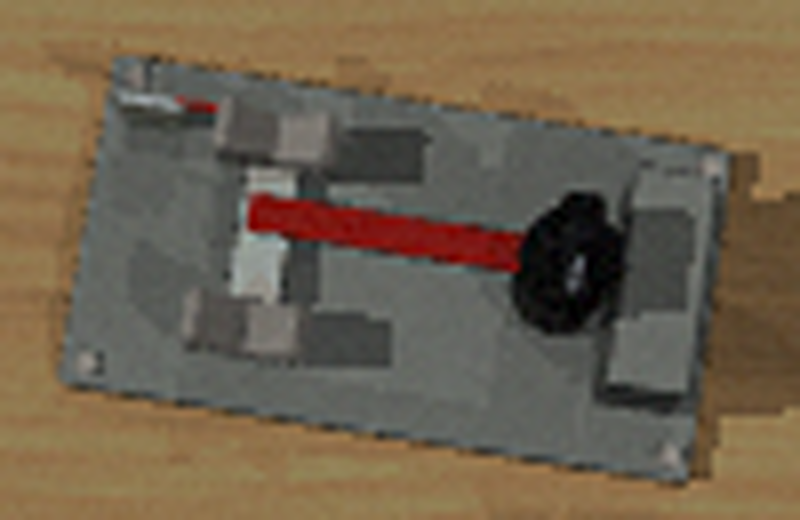

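View pics/tr.png

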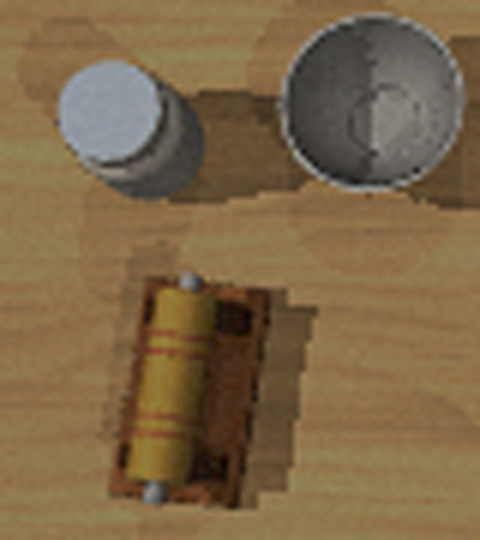

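View pics/sk.png

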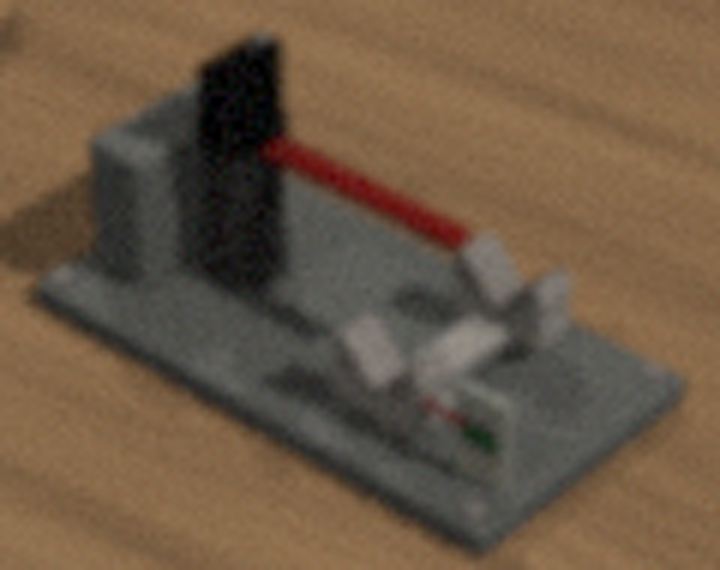

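```bash
python3 - <<'E'
from h import *
c=load('top0')
vv,uu=np.mgrid[165:240,210:320]
d=c['depth'][165:240,210:320]
P=np.stack([(uu-c['cx'])/c['fx']*d,(vv-c['cy'])/c['fy']*d,d],-1)@att(c).T+c['origin']
im=c['img'][165:240,210:320].astype(int)
m=(P[...,2]>.13); q=P[m]; print('knob',q.shape,q.mean(0),q.min(0),q.max(0))
e,V=np.linalg.eigh(np.cov((q[:,:2]).T)); print(np.sqrt(e)*np.sqrt(12),V[:,1])
red=(im[...,0]>110)&(im[...,1]<50)&(P[...,2]>.08); q=P[red]; print('red',len(q),q.mean(0),q[:,2].min(),q[:,2].max())
e,V=np.linalg.eigh(np.cov((q[:,:2]).T)); a=V[:,1]; a=a*np.sign(a[1]); print('dir',a, 'ext',np.ptp(q[:,:2]@a),'angle',np.degrees(np.arctan2(a[1],a[0])), 'tip', q[:,:2].mean(0)+a*((q[:,:2]-q[:,:2].mean(0))@a).max())
for n,uv in dict(A=(118,60),B=(730,152),C=(685,480),D=(62,382)).items():
    print(n,pt(c,uv[0]/8+215,uv[1]/8+170,.012), pt(c,int(uv[0]/8+215),int(uv[1]/8+170)))
# roller stubs
for u,v in((190,282),(154,493)): print('stub',pt(c,u/6+120,v/6+140,.046),pt(c,int(u/6+120),int(v/6+140)))
for u,v in((172,387),): print('mid',pt(c,u/6+120,v/6+140,.060),pt(c,int(u/6+120),int(v/6+140)))
E
```

```text
knob (108, 3) [ 0.4839446  -0.15376266  0.5450535 ] [ 0.36296185 -0.19982926  0.13266245] [ 0.57126827 -0.08764864  1.29272807]
[0.01738616 0.35515087] [-0.8789133   0.47698157]
red 139 [ 0.55954956 -0.10976252  0.108549  ] 0.0928010089352489 1.2927280664570147
dir [0.14304281 0.9897165 ] ext 0.11180386876256124 angle 81.77604093055298 tip [ 0.56714143 -0.05723418]
A [0.64892865 0.00436695 0.012     ] [0.65197487 0.0075415  0.00634881]
B [ 0.61313899 -0.26968698  0.012     ] [ 0.61383493 -0.26931587  0.00833322]
C [ 0.46694862 -0.24953053  0.012     ] [ 0.46759231 -0.24841914  0.00343923]
D [0.50350273 0.0239323  0.012     ] [0.50712769 0.02750365 0.00268429]
stub [0.60134676 0.27253772 0.046     ] [0.60033422 0.27340143 0.05102019]
stub [0.47850505 0.2839729  0.046     ] [0.47877551 0.28550698 0.04864262]
mid [0.53768291 0.2742187  0.06      ] [0.5394471  0.276825   0.05932961]
```

```bash
python3 - <<'E'
from h import *
c=load('top0')
sl=np.s_[165:240,210:320]
vv,uu=np.mgrid[sl]
d=c['depth'][sl]
P=np.stack([(uu-c['cx'])/c['fx']*d,(vv-c['cy'])/c['fy']*d,d],-1)@att(c).T+c['origin']
im=c['img'][sl].astype(int)
def fit(n,m):
    q=P[m&(d>0)]; e,V=np.linalg.eigh(np.cov((q[:,:2]).T)); a=V[:,1]; p=(q[:,:2]-q[:,:2].mean(0))@V
    print(n,len(q),q.mean(0),'zr',q[:,2].min(),q[:,2].max(),'ext',np.ptp(p,axis=0),'ang',np.degrees(np.arctan2(a[1],a[0])),'max end',q[:,:2].mean(0)+V@[0,p[:,1].max()],q[:,:2].mean(0)+V@[0,p[:,1].min()])
fit('knob',P[...,2]>.133); fit('red',(im[...,0]>110)&(im[...,1]<50)&(P[...,2]>.08))
E
```

```text
knob 68 [ 0.54969359 -0.18981109  0.13935961] zr 0.13439259610360965 0.14288510302021185 ext [0.01584771 0.04366009] ang 172.1193036121479 max end [ 0.52854514 -0.18688377] [ 0.5717929  -0.19287004]
red 138 [ 0.56097411 -0.10992277  0.099968  ] zr 0.0928010089352489 0.10469211261786282 ext [0.01524821 0.11172375] ang 82.28775228788618 max end [ 0.56808697 -0.05739945] [ 0.55309387 -0.16811261]
```

```bash
cat >> h.py <<'E'
def plan(p,yang=None):
    """shift in tool axes (shares of 40mm), wz share of 6deg to bring tool y to heading yang deg"""
    s=r.read_state(); M=R.from_quat(s['tcp_rot']).as_matrix()
    d=M.T@(np.array(p)-s['tool_pos'])/.04
    print('t',round(s['clock'],2),'pos',s['tool_pos'].round(4),'F',s['wrist_force'].round(1),'M',s['moment'].round(2),'w',round(s['width'],4),'q',s['q'].round(2))
    cy=np.degrees(np.arctan2(M[1,1],M[0,1])); print('yheading',cy.round(2),'tilt',M[:,2].round(4))
    print('shift shares in current tool axes',d.round(2))
    if yang is not None: print('wz shares',((cy-yang+90)%180-90)/6)
E
python3 - <<'E'
from h import *
plan([.5497,-.1898,.23],82.1)
E
```

```text
t 0.1 pos [0.1694 0.601  0.2302] F [ 0.3 -0.1  0. ] M [ 0.   -0.01  0.04] w 0.085 q [ 1.18  0.05  1.61 -0.    1.48 -0.12]
yheading 74.26 tilt [-7.0e-04 -1.8e-03 -1.0e+00]
shift shares in current tool axes [-14.52 -16.45   0.03]
wz shares -1.307296791522089
```

```bash
python3 -m handwheel '[{"x":-0.73,"y":-0.82},{"x":-0.73,"y":-0.82},{"x":-0.73,"y":-0.82},{"x":-0.73,"y":-0.82},{"x":-0.73,"y":-0.82},{"x":-0.73,"y":-0.82},{"x":-0.73,"y":-0.82},{"x":-0.73,"y":-0.82},{"x":-0.73,"y":-0.82},{"x":-0.73,"y":-0.82}]' 60
python3 -m handwheel '[{"x":-0.73,"y":-0.82},{"x":-0.73,"y":-0.82},{"x":-0.73,"y":-0.82},{"x":-0.73,"y":-0.82},{"x":-0.73,"y":-0.82},{"x":-0.73,"y":-0.82},{"x":-0.73,"y":-0.82},{"wz":-0.65},{"wz":-0.65},{}]'
python3 - <<'E'
from h import *
plan([.5497,-.1898,.23],82.1)
c=snap('wrist','w1');print(c['origin'],att(c))
E
```

```text
t 0.1 pos [0.1694 0.601  0.2302] F [ 0.3 -0.1  0. ] M [ 0.   -0.01  0.04] w 0.085 q [ 1.18  0.05  1.61 -0.    1.48 -0.12]
yheading 74.26 tilt [-7.0e-04 -1.8e-03 -1.0e+00]
shift shares in current tool axes [-14.52 -16.45   0.03]
wz shares -1.307296791522089
[0.09347347 0.62247374 0.37353883] [[ 2.71383703e-01  9.14902522e-01  2.98838184e-01]
 [ 9.62470759e-01 -2.57660875e-01 -8.52109796e-02]
 [-9.60832237e-04  3.10747886e-01 -9.50491888e-01]]validation failed for argument at $[0]...
validation failed for argument at $[0]...
```

View pics/w1.png

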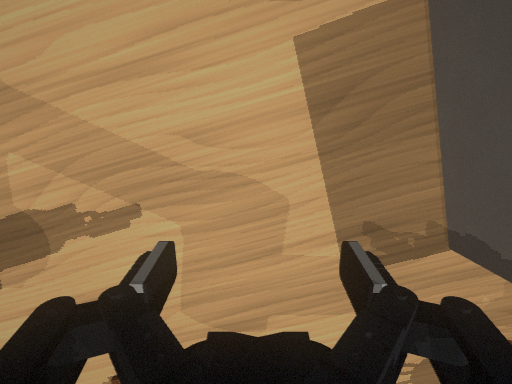

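```bash
python3 -m handwheel '[{"x":-0.73,"y":-0.82,"z":0,"wx":0,"wy":0,"wz":0,"hand":-1},{"x":-0.73,"y":-0.82,"z":0,"wx":0,"wy":0,"wz":0,"hand":-1},{"x":-0.73,"y":-0.82,"z":0,"wx":0,"wy":0,"wz":0,"hand":-1},{"x":-0.73,"y":-0.82,"z":0,"wx":0,"wy":0,"wz":0,"hand":-1},{"x":-0.73,"y":-0.82,"z":0,"wx":0,"wy":0,"wz":0,"hand":-1},{"x":-0.73,"y":-0.82,"z":0,"wx":0,"wy":0,"wz":0,"hand":-1},{"x":-0.73,"y":-0.82,"z":0,"wx":0,"wy":0,"wz":0,"hand":-1},{"x":-0.73,"y":-0.82,"z":0,"wx":0,"wy":0,"wz":0,"hand":-1}]' 60
python3 -m handwheel '[{"x":-0.73,"y":-0.82,"z":0,"wx":0,"wy":0,"wz":0,"hand":-1},{"x":-0.73,"y":-0.82,"z":0,"wx":0,"wy":0,"wz":0,"hand":-1},{"x":-0.73,"y":-0.82,"z":0,"wx":0,"wy":0,"wz":0,"hand":-1},{"x":-0.73,"y":-0.82,"z":0,"wx":0,"wy":0,"wz":0,"hand":-1},{"x":-0.73,"y":-0.82,"z":0,"wx":0,"wy":0,"wz":0,"hand":-1},{"x":-0.73,"y":-0.82,"z":0,"wx":0,"wy":0,"wz":0,"hand":-1},{"x":-0.73,"y":-0.82,"z":0,"wx":0,"wy":0,"wz":0,"hand":-1},{"x":-0.73,"y":-0.82,"z":0,"wx":0,"wy":0,"wz":-0.65,"hand":-1},{"x":0,"y":0,"z":0,"wx":0,"wy":0,"wz":-0.65,"hand":-1},{"x":0,"y":0,"z":0,"wx":0,"wy":0,"wz":0,"hand":-1}]' 60
python3 - <<'E'
from h import *
plan([.5497,-.1898,.23],82.1)
c=snap('wrist','w2');print(c['origin'],att(c))
E
```

```text
clock: 1.15
tool_pos: [0.3234, 0.2842, 0.2311]
tcp_rot: [0.137, 0.991, -0.0, 0.0]
wrist_force: [0.6, 0.1, -0.2]
width: 0.0854
clock: 2.4
tool_pos: [0.4767, -0.0308, 0.2308]
tcp_rot: [0.07, 0.998, 0.0, -0.0]
wrist_force: [0.6, 1.0, 0.1]
width: 0.0853
t 2.4 pos [ 0.4767 -0.0308  0.2308] F [0.6 1.  0.1] M [-0.01 -0.02  0.  ] w 0.0853 q [-0.22 -0.31  1.94  0.    1.51 -1.65]
yheading 81.95 tilt [-9.e-04  3.e-04 -1.e+00]
shift shares in current tool axes [-2.36 -3.68  0.02]
wz shares -0.024536715021194293
[ 0.39860986 -0.02006071  0.37426794] [[ 0.13999275  0.94127634  0.30724728]
 [ 0.99015197 -0.13341183 -0.04243063]
 [ 0.00105147  0.31016148 -0.95068331]]
```

View pics/w2.png

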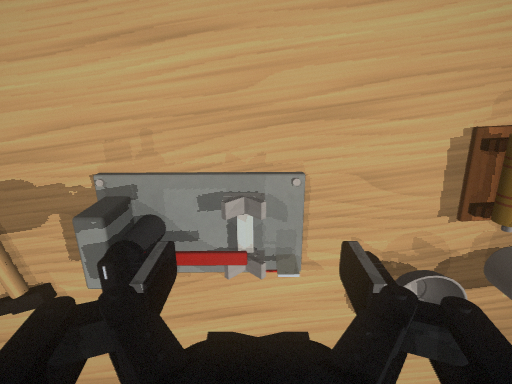

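```bash
python3 - <<'E'
from h import *
crop('w2',200,165,312,285,5,'w2c')
c=load('w2')
sl=np.s_[160:290,70:320]
vv,uu=np.mgrid[sl]; d=c['depth'][sl]
P=np.stack([(uu-c['cx'])/c['fx']*d,(vv-c['cy'])/c['fy']*d,d],-1)@att(c).T+c['origin']
im=c['img'][sl].astype(int)
m=(im[...,0]>90)&(im[...,1]<40)&(P[...,2]>.085)&(P[...,2]<.11)&(d>0)
q=P[m];V=np.linalg.eigh(np.cov(q[:,:2].T))[1];p=(q[:,:2]-q[:,:2].mean(0))@V
a=V[:,1];print('red',len(q),q.mean(0),np.degrees(np.arctan2(a[1],a[0])),np.ptp(p,axis=0), [q[:,:2].mean(0)+V[:,1]*s for s in (p[:,1].min(),p[:,1].max())])
E
```

```text
red 142 [ 0.55705988 -0.11506073  0.09851008] 88.09198671121823 [0.01577011 0.0725914 ] [array([ 0.55643789, -0.13373141]), array([ 0.55885482, -0.06118026])]
```

View pics/w2c.png

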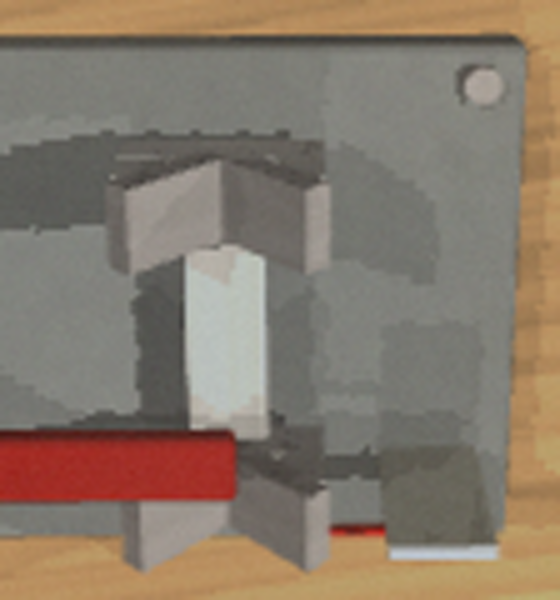

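```bash
python3 - <<'E'
from h import *
c=load('w2')
f=lambda u,v,z:(pt(c,u/5+200,v/5+165,z).round(4), pt(c,int(u/5+200),int(v/5+165)).round(4))
for n,u,v,z in [('tipA',235,432,.099),('tipB',235,500,.099),('nearL',119,228,.0615),('nearR',317,225,.0615),('farL',133,540,.0615),('farR',318,530,.0615),('nl0',107,185,.0615),('nr0',330,182,.0615),('nl1',128,272,.0615),('nr1',328,272,.0615),('Vnear in',226,245,.041)]: print(n,*f(u,v,z))
k=np.array([.5497,-.1898]); 
for a in (82.1,):
  y=np.array([np.cos(np.radians(a)),np.sin(np.radians(a))]);print(k+.13*y,k+.135*y)
E
```

```text
tipA [ 0.559  -0.0543  0.099 ] [ 0.5967 -0.0624  0.0333]
tipB [ 0.5761 -0.0569  0.099 ] [ 0.6116 -0.0643  0.0439]
nearL [ 0.5226 -0.0779  0.0615] [ 0.5226 -0.0791  0.0593]
nearR [ 0.5285 -0.0312  0.0615] [ 0.5294 -0.0318  0.059 ]
farL [ 0.6083 -0.0896  0.0615] [ 0.6094 -0.0908  0.0596]
farR [ 0.612  -0.0422  0.0615] [ 0.6139 -0.0432  0.0586]
nl0 [ 0.5115 -0.0788  0.0615] [ 0.5131 -0.0801  0.0568]
nr0 [ 0.5181 -0.0267  0.0615] [ 0.5349 -0.0276  0.0161]
nl1 [ 0.5342 -0.0778  0.0615] [ 0.5341 -0.0786  0.0604]
nr1 [ 0.5409 -0.0302  0.0615] [ 0.5611 -0.0325  0.0157]
Vnear in [ 0.5392 -0.0556  0.041 ] [ 0.5425 -0.0567  0.033 ]
[ 0.56756779 -0.06103377] [ 0.56825501 -0.05608122]
```

```bash
python3 -m handwheel '[{"x":-0.59,"y":-0.92,"z":0,"wx":0,"wy":0,"wz":0,"hand":-1},{"x":-0.59,"y":-0.92,"z":0,"wx":0,"wy":0,"wz":0,"hand":-1},{"x":-0.59,"y":-0.92,"z":0,"wx":0,"wy":0,"wz":0,"hand":-1},{"x":-0.59,"y":-0.92,"z":0,"wx":0,"wy":0,"wz":0,"hand":-1},{"x":0,"y":0,"z":0,"wx":0,"wy":0,"wz":0,"hand":-1},{"x":0,"y":0,"z":0,"wx":0,"wy":0,"wz":0,"hand":-1}]'
python3 - <<'E'
from h import *
plan([.5497,-.1898,.111],82.1)
c=snap('wrist','w3');crop('w3',100,140,420,360,2.4,'w3c')
E
```

```text
clock: 3.2
tool_pos: [0.5497, -0.1882, 0.231]
tcp_rot: [0.069, 0.998, 0.0, -0.0]
wrist_force: [0.1, 0.4, 0.3]
width: 0.0858
t 3.2 pos [ 0.5497 -0.1882  0.231 ] F [0.1 0.4 0.3] M [-0.01  0.04  0.01] w 0.0858 q [-0.46 -0.05  1.72  0.    1.48 -1.89]
yheading 82.07 tilt [-6.e-04  7.e-04 -1.e+00]
shift shares in current tool axes [-0.01 -0.04  3.  ]
wz shares -0.004662516559839958
```

View pics/w3c.png

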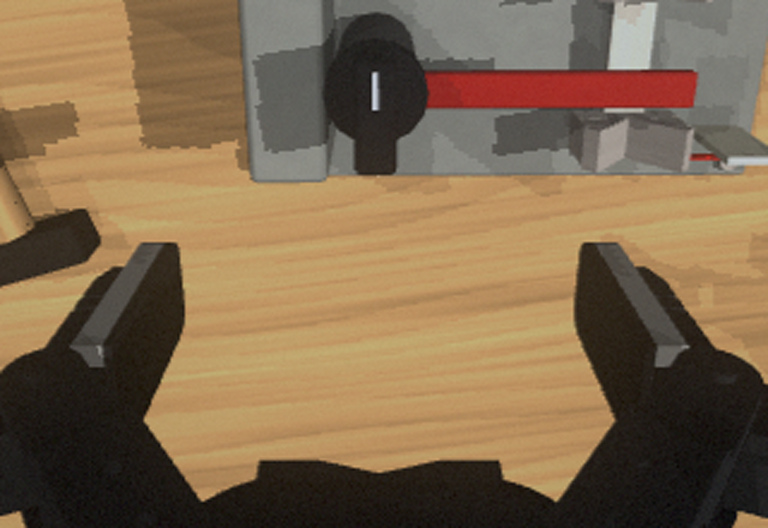

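The knob's white mark sits at about (256,177) in the full image, midway between the fingers, and the bar is square to the jaws. I'll go down and pinch.

```bash
python3 -m handwheel '[{"x":0,"y":-0.04,"z":0.75,"wx":0,"wy":0,"wz":0,"hand":-1},{"x":0,"y":0,"z":0.75,"wx":0,"wy":0,"wz":0,"hand":-1},{"x":0,"y":0,"z":0.75,"wx":0,"wy":0,"wz":0,"hand":-1},{"x":0,"y":0,"z":0.75,"wx":0,"wy":0,"wz":0,"hand":-0.5},{"x":0,"y":0,"z":0,"wx":0,"wy":0,"wz":0,"hand":0.3},{"x":0,"y":0,"z":0,"wx":0,"wy":0,"wz":0,"hand":1},{"x":0,"y":0,"z":0,"wx":0,"wy":0,"wz":0,"hand":1},{"x":0,"y":0,"z":0,"wx":0,"wy":0,"wz":0,"hand":1},{"x":0,"y":0,"z":0,"wx":0,"wy":0,"wz":0,"hand":1},{"x":0,"y":0,"z":0,"wx":0,"wy":0,"wz":0,"hand":1}]' 60
python3 - <<'E'
from h import *
plan([.5497,-.1898,.111],82.1)
E
```

```text
clock: 4.5
tool_pos: [0.5511, -0.1899, 0.1138]
tcp_rot: [0.069, 0.998, 0.001, 0.002]
wrist_force: [-0.9, 5.4, 3.6]
width: 0.0147
t 4.5 pos [ 0.5511 -0.1899  0.1138] F [-0.9  5.4  3.6] M [0.62 0.08 0.1 ] w 0.0147 q [-0.46  0.05  1.82  0.    1.27 -1.89]
yheading 82.1 tilt [ 0.0031  0.001  -1.    ]
shift shares in current tool axes [ 0.04 -0.    0.07]
wz shares -0.000767532217354964
```

```bash
python3 -m handwheel '[{"x":0,"y":0,"z":-0.04,"wx":0,"wy":0,"wz":0.8,"hand":1},{"x":0,"y":0,"z":0,"wx":0,"wy":0,"wz":0.8,"hand":1},{"x":0,"y":0,"z":0,"wx":0,"wy":0,"wz":0.8,"hand":1},{"x":0,"y":0,"z":0,"wx":0,"wy":0,"wz":0.8,"hand":1},{"x":0,"y":0,"z":0,"wx":0,"wy":0,"wz":0.8,"hand":1},{"x":0,"y":0,"z":0,"wx":0,"wy":0,"wz":0.8,"hand":1},{"x":0,"y":0,"z":0,"wx":0,"wy":0,"wz":0.8,"hand":1},{"x":0,"y":0,"z":0,"wx":0,"wy":0,"wz":0.8,"hand":1}]'
python3 - <<'E'
from h import *
plan([.5497,-.1898,.113],82.1-71.6)
c=snap('top','t2');crop('t2',215,150,315,235,6,'t2c')
E
```

```text
clock: 5.5
tool_pos: [0.5505, -0.1908, 0.1139]
tcp_rot: [0.395, 0.919, 0.0, 0.001]
wrist_force: [1.5, 0.4, -2.8]
width: 0.0151
t 5.5 pos [ 0.5505 -0.1908  0.1139] F [ 1.5  0.4 -2.8] M [-0.09 -0.17  0.03] w 0.0151 q [-0.46  0.05  1.82  0.    1.27 -1.22]
yheading 43.51 tilt [ 2.1e-03 -7.0e-04 -1.0e+00]
shift shares in current tool axes [0.03 0.   0.02]
wz shares 5.501480858689381
```

View pics/t2c.png

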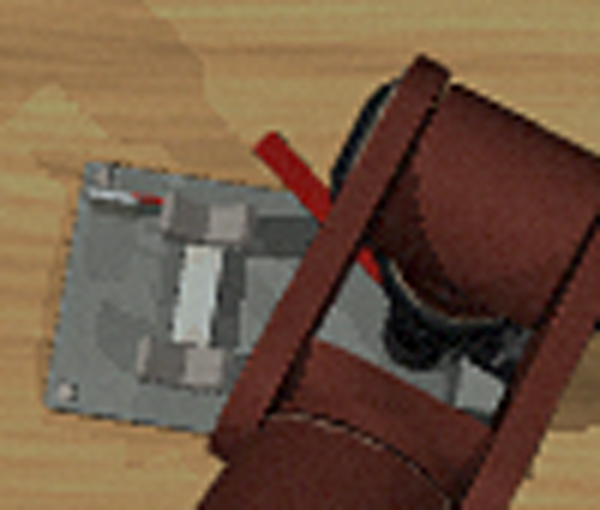

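The red arm has followed the turn clockwise; its tip is now at about (260,174) in the full image. I'll carry on to the stop.

```bash
python3 -m handwheel '[{"x":0,"y":0,"z":0,"wx":0,"wy":0,"wz":0.8,"hand":1},{"x":0,"y":0,"z":0,"wx":0,"wy":0,"wz":0.8,"hand":1},{"x":0,"y":0,"z":0,"wx":0,"wy":0,"wz":0.8,"hand":1},{"x":0,"y":0,"z":0,"wx":0,"wy":0,"wz":0.8,"hand":1},{"x":0,"y":0,"z":0,"wx":0,"wy":0,"wz":0.8,"hand":1},{"x":0,"y":0,"z":0,"wx":0,"wy":0,"wz":0.8,"hand":1},{"x":0,"y":0,"z":0,"wx":0,"wy":0,"wz":0.7,"hand":1},{"x":0,"y":0,"z":0,"wx":0,"wy":0,"wz":0,"hand":1}]'
python3 - <<'E'
from h import *
plan([.5497,-.1898,.113],82.1-71.6)
E
```

```text
clock: 6.55
tool_pos: [0.5498, -0.1911, 0.1138]
tcp_rot: [0.638, 0.77, -0.0, 0.0]
wrist_force: [-2.1, 0.5, 1.5]
width: 0.015
t 6.55 pos [ 0.5498 -0.1911  0.1138] F [-2.1  0.5  1.5] M [-0.1   0.44 -0.15] w 0.015 q [-0.46  0.05  1.82 -0.    1.27 -0.65]
yheading 10.74 tilt [ 1.e-04 -9.e-04 -1.e+00]
shift shares in current tool axes [0.03 0.   0.02]
wz shares 0.03992158536845144
```

```bash
python3 -m handwheel '[{"x":0,"y":0,"z":0,"wx":0,"wy":0,"wz":0,"hand":0.3},{"x":0,"y":0,"z":0,"wx":0,"wy":0,"wz":0,"hand":-0.3},{"x":0,"y":0,"z":0,"wx":0,"wy":0,"wz":0,"hand":-1},{"x":0,"y":0,"z":0,"wx":0,"wy":0,"wz":0,"hand":-1},{"x":0,"y":0,"z":-1,"wx":0,"wy":0,"wz":0,"hand":-1},{"x":0,"y":0,"z":-1,"wx":0,"wy":0,"wz":0,"hand":-1},{"x":0,"y":0,"z":-1,"wx":0,"wy":0,"wz":0,"hand":-1},{"x":0,"y":0,"z":0,"wx":0,"wy":0,"wz":-1,"hand":-1},{"x":0,"y":0,"z":0,"wx":0,"wy":0,"wz":-1,"hand":-1},{"x":0,"y":0,"z":0,"wx":0,"wy":0,"wz":-1,"hand":-1}]'
python3 -m handwheel '[{"x":0,"y":0,"z":0,"wx":0,"wy":0,"wz":-1,"hand":-1},{"x":0,"y":0,"z":0,"wx":0,"wy":0,"wz":-1,"hand":-1},{"x":0,"y":0,"z":0,"wx":0,"wy":0,"wz":-1,"hand":-1},{"x":0,"y":0,"z":0,"wx":0,"wy":0,"wz":-1,"hand":-1},{"x":0,"y":0,"z":0,"wx":0,"wy":0,"wz":-1,"hand":-1},{"x":0,"y":0,"z":0,"wx":0,"wy":0,"wz":-1,"hand":-1},{"x":0,"y":0,"z":0,"wx":0,"wy":0,"wz":-1,"hand":-1},{"x":0,"y":0,"z":0,"wx":0,"wy":0,"wz":-1,"hand":-1},{"x":0,"y":0,"z":0,"wx":0,"wy":0,"wz":-1,"hand":-1},{"x":0,"y":0,"z":0,"wx":0,"wy":0,"wz":-0.3,"hand":-1}]'
python3 - <<'E'
from h import *
plan([.540,.277,.23],84.7)
E
```

```text
clock: 7.8
tool_pos: [0.5498, -0.1908, 0.233]
tcp_rot: [0.509, 0.861, -0.0, 0.0]
wrist_force: [-0.0, 0.1, 0.6]
width: 0.0855
clock: 9.05
tool_pos: [0.5498, -0.1908, 0.2329]
tcp_rot: [0.048, 0.999, 0.0, 0.0]
wrist_force: [0.3, 0.1, -0.0]
width: 0.0857
t 9.05 pos [ 0.5498 -0.1908  0.2329] F [ 0.3  0.1 -0. ] M [ 0.01  0.03 -0.05] w 0.0857 q [-0.46 -0.05  1.71  0.    1.48 -1.94]
yheading 84.49 tilt [ 0.  0. -1.]
shift shares in current tool axes [ 1.37 11.62  0.07]
wz shares -0.0347405974290235
```

```bash
python3 -m handwheel '[{"x":0.3,"y":1,"z":0,"wx":0,"wy":0,"wz":0,"hand":-1},{"x":0.3,"y":1,"z":0,"wx":0,"wy":0,"wz":0,"hand":-1},{"x":0.3,"y":1,"z":0,"wx":0,"wy":0,"wz":0,"hand":-1},{"x":0.3,"y":1,"z":0,"wx":0,"wy":0,"wz":0,"hand":-1},{"x":0.3,"y":1,"z":0,"wx":0,"wy":0,"wz":0,"hand":-1},{"x":0.3,"y":1,"z":0,"wx":0,"wy":0,"wz":0,"hand":-1},{"x":0.3,"y":1,"z":0,"wx":0,"wy":0,"wz":0,"hand":-1},{"x":0.3,"y":1,"z":0,"wx":0,"wy":0,"wz":0,"hand":-1},{"x":0.3,"y":1,"z":0,"wx":0,"wy":0,"wz":0,"hand":-1},{"x":0.3,"y":1,"z":0,"wx":0,"wy":0,"wz":0,"hand":-1}]'
python3 -m handwheel '[{"x":0.3,"y":1,"z":0,"wx":0,"wy":0,"wz":0,"hand":-1},{"x":0,"y":0.6,"z":0,"wx":0,"wy":0,"wz":0,"hand":-1},{"x":0,"y":0,"z":0,"wx":0,"wy":0,"wz":0,"hand":-1},{"x":0,"y":0,"z":0,"wx":0,"wy":0,"wz":0,"hand":-1}]'
python3 - <<'E'
from h import *
plan([.540,.277,.23],84.7)
c=snap('wrist','w4');c=snap('top','t4')
crop('t4',215,150,315,235,6,'t4c')
E
```

```text
clock: 10.3
tool_pos: [0.4686, 0.2203, 0.2331]
tcp_rot: [0.049, 0.999, 0.0, 0.0]
wrist_force: [0.5, 0.1, -0.2]
width: 0.0853
clock: 10.8
tool_pos: [0.4632, 0.2833, 0.2328]
tcp_rot: [0.049, 0.999, -0.0, -0.0]
wrist_force: [-0.1, -0.9, -0.4]
width: 0.0853
t 10.8 pos [0.4632 0.2833 0.2328] F [-0.1 -0.9 -0.4] M [0.04 0.01 0.  ] w 0.0853 q [ 0.41 -0.14  1.8  -0.    1.49 -1.06]
yheading 84.42 tilt [-2.e-04 -5.e-04 -1.e+00]
shift shares in current tool axes [-1.93  0.03  0.07]
wz shares -0.04584867897381647
```

View pics/w4.png

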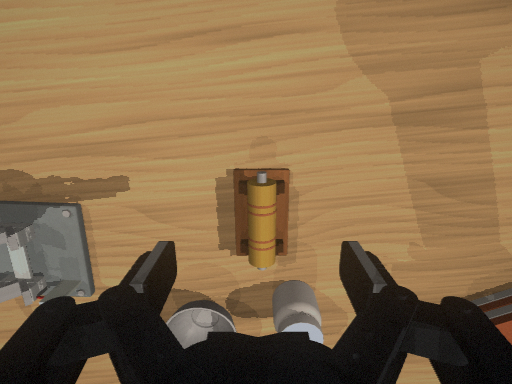

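View pics/t4c.png

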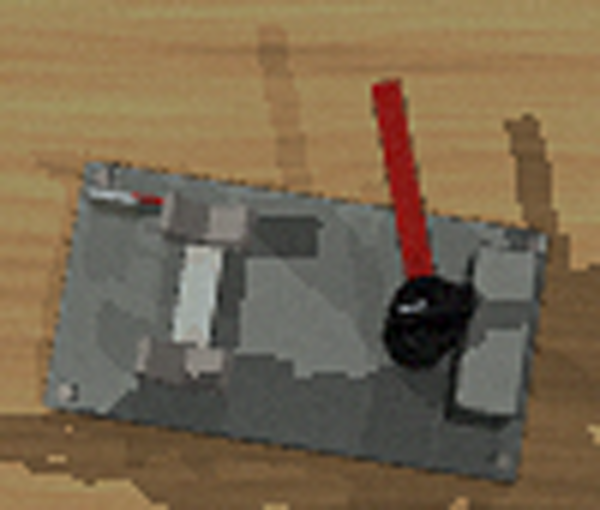

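The top view shows the red arm clear, pointing away from the knob. The wrist view shows the roller at about (261,222) and vertical. I'll measure it.

```bash
python3 - <<'E'
from h import *
crop('w4',215,155,310,280,5,'w4c')
c=load('w4')
sl=np.s_[160:280,225:300]
vv,uu=np.mgrid[sl]; d=c['depth'][sl]
P=np.stack([(uu-c['cx'])/c['fx']*d,(vv-c['cy'])/c['fy']*d,d],-1)@att(c).T+c['origin']
q=P[(d>0)&(P[...,2]>.05)&(P[...,2]<.065)]
top=q[q[:,2]>.056]
V=np.linalg.eigh(np.cov(top[:,:2].T))[1];a=V[:,1];a*=np.sign(a[0]);p=(q[:,:2]-top[:,:2].mean(0))@a
print(len(q),top.mean(0),np.degrees(np.arctan2(a[1],a[0])),np.ptp(p),top[:,:2].mean(0)+a*(p.min()+p.max())/2,q[:,2].max())
E
```

```text
2144 [0.53719138 0.28061182 0.05925907] -4.958400714811719 0.11836171911729067 [0.54434265 0.2799914 ] 0.06255479998330926
```

View pics/w4c.png

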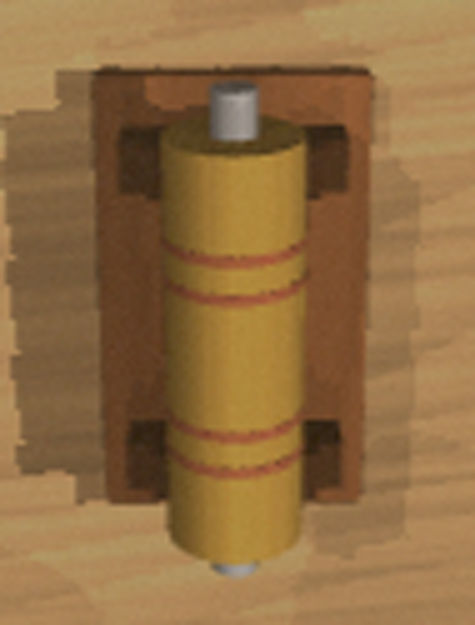

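```bash
python3 - <<'E'
from h import *
c=load('w4')
g=lambda u,v:pt(c,u/5+215,v/5+155,.060)
A,B=g(235,154),g(235,558); print(A,B,np.linalg.norm(A-B),(A+B)/2)
r1,r2,r3,r4=g(235,263),g(235,300),g(235,437),g(235,473); print((r1+r4)/2,(r2+r3)/2,np.linalg.norm(r1-r4))
L,Rr=pt(c,166/5+215,355/5+155,.05),pt(c,303/5+215,355/5+155,.05);print(L,Rr)
plan([.5395,.280,.03],84.8)
E
```

```text
[0.4860112  0.28596183 0.06      ] [0.59469632 0.27586752 0.06      ] 0.10915287981782698 [0.54035376 0.28091468 0.06      ]
[0.54165994 0.28079336 0.06      ] [0.5413819  0.28081919 0.06      ] 0.05696879537002435
[0.54058013 0.26354891 0.05      ] [0.54394761 0.2979707  0.05      ]
t 10.9 pos [0.4634 0.2829 0.2329] F [-0.3 -0.4 -0. ] M [ 0.01 -0.04  0.  ] w 0.0853 q [ 0.41 -0.14  1.8  -0.    1.49 -1.06]
yheading 84.38 tilt [-1.e-04 -3.e-04 -1.e+00]
shift shares in current tool axes [-1.9   0.11  5.07]
wz shares -0.07032654370498648
```

```bash
python3 -m handwheel '[{"x":-0.65,"y":0.03,"z":0.5,"wx":0,"wy":0,"wz":-0.08,"hand":-1},{"x":-0.65,"y":0.03,"z":0.5,"wx":0,"wy":0,"wz":0,"hand":-1},{"x":-0.63,"y":0.07,"z":0.5,"wx":0,"wy":0,"wz":0,"hand":-1},{"x":0,"y":0,"z":0.5,"wx":0,"wy":0,"wz":0,"hand":-1},{"x":0,"y":0,"z":0,"wx":0,"wy":0,"wz":0,"hand":-1},{"x":0,"y":0,"z":0,"wx":0,"wy":0,"wz":0,"hand":-1}]'
python3 - <<'E'
from h import *
plan([.5407,.2807,.02],84.9)
snap('wrist','w5')
E
```

```text
clock: 11.65
tool_pos: [0.5403, 0.2819, 0.1536]
tcp_rot: [0.044, 0.999, 0.0, 0.0]
wrist_force: [0.1, -0.1, 0.8]
width: 0.0853
t 11.65 pos [0.5403 0.2819 0.1536] F [ 0.1 -0.1  0.8] M [ 0.   -0.05 -0.02] w 0.0853 q [ 0.36  0.07  1.72  0.    1.34 -1.12]
yheading 84.94 tilt [ 6.e-04  3.e-04 -1.e+00]
shift shares in current tool axes [-0.01 -0.03  3.34]
wz shares 0.006376060288853107
```

View pics/w5.png

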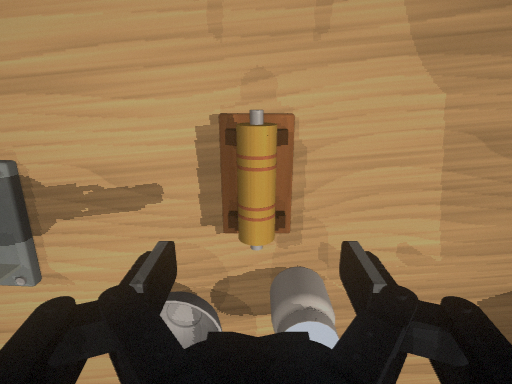

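The roller at column 257 is centred between the fingers (mid about 258). I'll descend and grip.

```bash
python3 -m handwheel '[{"x":0,"y":-0.02,"z":0.85,"wx":0,"wy":0,"wz":0,"hand":-1},{"x":0,"y":0,"z":0.85,"wx":0,"wy":0,"wz":0,"hand":-1},{"x":0,"y":0,"z":0.85,"wx":0,"wy":0,"wz":0,"hand":-1},{"x":0,"y":0,"z":0.79,"wx":0,"wy":0,"wz":0,"hand":-1},{"x":0,"y":0,"z":0,"wx":0,"wy":0,"wz":0,"hand":-0.5},{"x":0,"y":0,"z":0,"wx":0,"wy":0,"wz":0,"hand":0},{"x":0,"y":0,"z":0,"wx":0,"wy":0,"wz":0,"hand":0.5},{"x":0,"y":0,"z":0,"wx":0,"wy":0,"wz":0,"hand":1},{"x":0,"y":0,"z":0,"wx":0,"wy":0,"wz":0,"hand":1},{"x":0,"y":0,"z":0,"wx":0,"wy":0,"wz":0,"hand":1}]' 50
python3 - <<'E'
from h import *
plan([.5407,.2807,.02],84.9)
E
```

```text
clock: 12.95
tool_pos: [0.5422, 0.2818, 0.0221]
tcp_rot: [0.044, 0.999, 0.001, 0.002]
wrist_force: [-2.0, -1.5, 6.7]
width: 0.0345
t 12.95 pos [0.5422 0.2818 0.0221] F [-2.  -1.5  6.7] M [-0.04  0.18  0.03] w 0.0345 q [ 0.36  0.23  1.79  0.    1.12 -1.12]
yheading 84.94 tilt [ 0.0038  0.0014 -1.    ]
shift shares in current tool axes [ 0.04 -0.03  0.05]
wz shares 0.006270559569159673
```

```bash
python3 -m handwheel '[{"x":0,"y":0,"z":-0.3,"wx":0,"wy":0,"wz":0,"hand":1},{"x":0,"y":0,"z":-0.7,"wx":0,"wy":0,"wz":0,"hand":1},{"x":0,"y":0,"z":-1,"wx":0,"wy":0,"wz":0,"hand":1},{"x":0,"y":0,"z":-1,"wx":0,"wy":0,"wz":0,"hand":1},{"x":0,"y":0,"z":-1,"wx":0,"wy":0,"wz":0,"hand":1},{"x":0,"y":0,"z":-0.3,"wx":0,"wy":0,"wz":0,"hand":1},{"x":0,"y":0,"z":0,"wx":0,"wy":0,"wz":0,"hand":1},{"x":0,"y":0,"z":0,"wx":0,"wy":0,"wz":0,"hand":1}]'
python3 - <<'E'
from h import *
plan([.5677,-.0606,.20],82.3)
snap('wrist','w6');c=snap('scene','s6');p=r.read_state()['tool_pos'];u,v=map(int,proj(c,p));print(u,v)
crop('s6',u-50,v-60,u+50,v+30,7,'s6c')
E
```

```text
clock: 13.95
tool_pos: [0.5392, 0.2807, 0.1885]
tcp_rot: [0.044, 0.999, -0.001, -0.002]
wrist_force: [-0.2, 0.4, -3.4]
width: 0.0347
t 13.95 pos [0.5392 0.2807 0.1885] F [-0.2  0.4 -3.4] M [-0.02 -0.    0.02] w 0.0347 q [ 0.36  0.04  1.69  0.    1.41 -1.12]
yheading 84.93 tilt [-0.0041 -0.0015 -1.    ]
shift shares in current tool axes [-1.46 -8.44 -0.28]
wz shares 0.43848012103948736
394 198
```

View pics/w6.png

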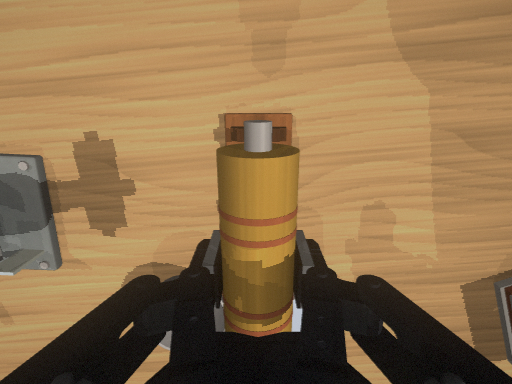

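View pics/s6c.png

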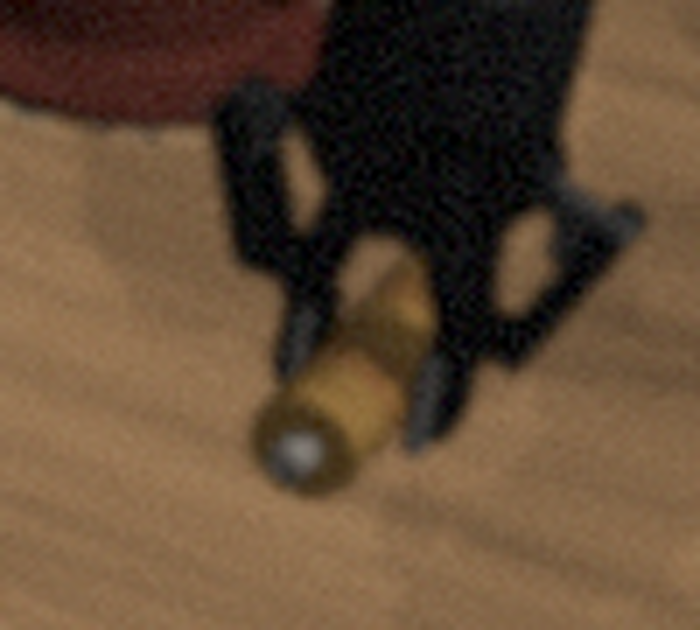

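```bash
cat > rp.py <<'E'
from h import *
def rollerpose(f,s=None):
    c=load(f); s=s or r.read_state()
    M=R.from_quat(s['tcp_rot']).as_matrix()
    sl=np.s_[110:250,200:310]
    vv,uu=np.mgrid[sl]; d=c['depth'][sl]
    P=np.stack([(uu-c['cx'])/c['fx']*d,(vv-c['cy'])/c['fy']*d,d],-1)@att(c).T+c['origin']
    T=(P-s['tool_pos'])@M
    return c,T,d,c['img'][sl].astype(int),uu,vv
if __name__=='__main__':
    import sys
    c,T,d,im,uu,vv=rollerpose(sys.argv[1])
    b=(d>0)&(im[...,0]>im[...,2]*1.8)&(T[...,2]<0)&(abs(T[...,1])<.025)
    q=T[b]; print('barrel pts',len(q),'x range',q[:,0].min(),q[:,0].max(),'y range',q[:,1].min(),q[:,1].max())
    # fit cylinder r=18: axis y=a+bx, z=c+dx
    from scipy.optimize import least_squares
    q=q[(q[:,0]<.050)]
    f=lambda p:np.hypot(q[:,1]-p[0]-p[1]*q[:,0],q[:,2]-p[2]-p[3]*q[:,0])-.018
    s=least_squares(f,[0,0,-.02,0],loss='soft_l1',f_scale=.001);print('axis y0,yslope,z0,zslope(tool)',s.x.round(4),'res',np.median(abs(f(s.x))))
    m=(d>0)&(abs(T[...,1]-s.x[0])<.004)&(abs(im[...,0]-im[...,2])<25)&(T[...,2]<-0.005)&(T[...,2]>-.04)
    if m.sum(): print('stub x max',T[m][:,0].max(),T[m][:,0].min(),m.sum())
E
python3 rp.py w6
```

```text
barrel pts 8131 x range 0.00990063056856148 0.06851035503663906 y range -0.019089755246924443 0.020193963581118926
axis y0,yslope,z0,zslope(tool) [-0.0004 -0.0017 -0.0205  0.0002] res 0.0002803580833328472
stub x max 0.06861847042197454 0.05659340045405355 617
```

```bash
python3 -m handwheel '[{"x":-0.08,"y":-0.5,"z":0,"wx":0,"wy":0,"wz":0.22,"hand":1},{"x":-0.16,"y":-0.9,"z":0,"wx":0,"wy":0,"wz":0.22,"hand":1},{"x":-0.16,"y":-0.9,"z":0,"wx":0,"wy":0,"wz":0,"hand":1},{"x":-0.16,"y":-0.9,"z":0,"wx":0,"wy":0,"wz":0,"hand":1},{"x":-0.16,"y":-0.9,"z":0,"wx":0,"wy":0,"wz":0,"hand":1},{"x":-0.16,"y":-0.9,"z":0,"wx":0,"wy":0,"wz":0,"hand":1},{"x":-0.16,"y":-0.9,"z":0,"wx":0,"wy":0,"wz":0,"hand":1},{"x":-0.16,"y":-0.9,"z":0,"wx":0,"wy":0,"wz":0,"hand":1},{"x":-0.16,"y":-0.9,"z":0,"wx":0,"wy":0,"wz":0,"hand":1},{"x":-0.08,"y":-0.5,"z":0,"wx":0,"wy":0,"wz":0,"hand":1}]'
python3 -m handwheel '[{"x":0,"y":0,"z":0,"wx":0,"wy":0,"wz":0,"hand":1},{"x":0,"y":0,"z":0,"wx":0,"wy":0,"wz":0,"hand":1}]'
python3 - <<'E'
from h import *
plan([.5692,-.0604,.045],82.3)
snap('wrist','w7')
E
python3 rp.py w7
```

```text
clock: 15.3
tool_pos: [0.5548, -0.0537, 0.1907]
tcp_rot: [0.069, 0.998, -0.0, -0.0]
wrist_force: [1.7, 1.0, -2.7]
width: 0.0343
clock: 15.55
tool_pos: [0.5552, -0.0509, 0.1911]
tcp_rot: [0.067, 0.998, 0.0, -0.0]
wrist_force: [-0.8, 0.4, -3.2]
width: 0.0346
t 15.55 pos [ 0.5552 -0.0509  0.1911] F [-0.8  0.4 -3.2] M [ 0.03  0.01 -0.03] w 0.0346 q [-0.23 -0.08  1.81  0.    1.41 -1.66]
yheading 82.31 tilt [-4.e-04  7.e-04 -1.e+00]
shift shares in current tool axes [-0.38 -0.19  3.65]
wz shares 0.0012800024712618097
barrel pts 8018 x range 0.00937741407806901 0.056809410601851754 y range -0.01888834352876379 0.019876168809261106
axis y0,yslope,z0,zslope(tool) [-0.0005 -0.0021 -0.0206 -0.0001] res 0.00029306419145251617
stub x max 0.06856778065280184 0.056411118658742036 630
```

View pics/w7.png

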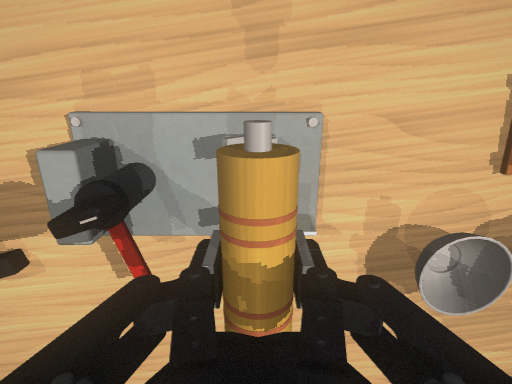

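```bash
python3 -m handwheel '[{"x":-0.19,"y":-0.1,"z":0.7,"wx":0,"wy":0,"wz":0,"hand":1},{"x":-0.19,"y":-0.09,"z":0.7,"wx":0,"wy":0,"wz":0,"hand":1},{"x":0,"y":0,"z":0.7,"wx":0,"wy":0,"wz":0,"hand":1},{"x":0,"y":0,"z":0.7,"wx":0,"wy":0,"wz":0,"hand":1},{"x":0,"y":0,"z":0.1,"wx":0,"wy":0,"wz":0,"hand":1},{"x":0,"y":0,"z":0,"wx":0,"wy":0,"wz":0,"hand":1},{"x":0,"y":0,"z":0,"wx":0,"wy":0,"wz":0,"hand":1}]'
python3 - <<'E'
from h import *
plan([.5692,-.0604,.045],82.3)
snap('wrist','w8');snap('scene','s8')
crop('s8',185,120,305,245,6,'s8c')
E
python3 rp.py w8
```

```text
clock: 16.48
tool_pos: [0.5707, -0.0611, 0.0772]
tcp_rot: [0.067, 0.998, -0.0, 0.002]
wrist_force: [-0.2, 0.8, -2.9]
width: 0.0347
t 16.48 pos [ 0.5707 -0.0611  0.0772] F [-0.2  0.8 -2.9] M [ 0.01 -0.03  0.07] w 0.0347 q [-0.24  0.08  1.86  0.    1.2  -1.67]
yheading 82.32 tilt [ 3.e-03 -7.e-04 -1.e+00]
shift shares in current tool axes [0.04 0.01 0.8 ]
wz shares 0.003536327152661537
barrel pts 8000 x range 0.009139281905980873 0.0565098653575134 y range -0.0182651578411549 0.02043209933315151
axis y0,yslope,z0,zslope(tool) [-0.0002 -0.0008 -0.0208 -0.0009] res 0.00028428897010683227
stub x max 0.06830507304951221 0.05618268918225157 628
```

View pics/w8.png

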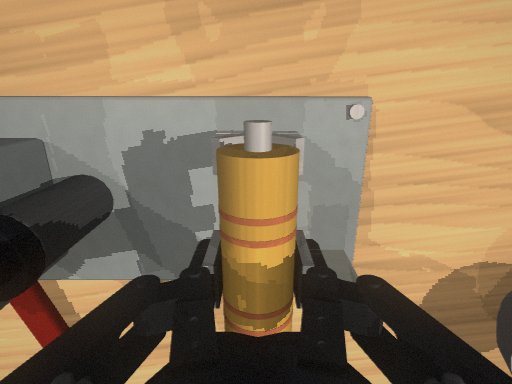

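View pics/s8c.png

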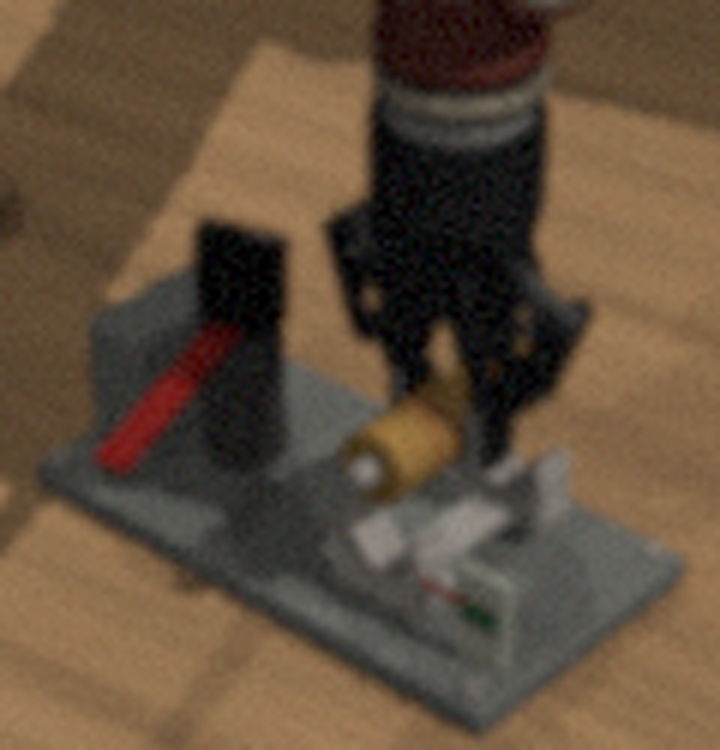

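```bash
python3 -m handwheel '[{"x":0,"y":0,"z":0.35,"wx":0,"wy":0,"wz":0,"hand":1},{"x":0,"y":0,"z":0.3,"wx":0,"wy":0,"wz":0,"hand":1},{"x":0,"y":0,"z":0,"wx":0,"wy":0,"wz":0,"hand":1},{"x":0,"y":0,"z":0,"wx":0,"wy":0,"wz":0,"hand":1}]'
python3 - <<'E'
from h import *
plan([.5692,-.0604,.045],82.3)
E
```

```text
clock: 17.08
tool_pos: [0.5693, -0.0611, 0.049]
tcp_rot: [0.067, 0.998, 0.0, -0.0]
wrist_force: [-0.3, -0.6, -1.9]
width: 0.0344
t 17.07 pos [ 0.5693 -0.0611  0.049 ] F [-0.3 -0.6 -1.9] M [-0.02 -0.03 -0.03] w 0.0344 q [-0.24  0.11  1.87  0.    1.16 -1.67]
yheading 82.29 tilt [-5.e-04  1.e-04 -1.e+00]
shift shares in current tool axes [0.   0.02 0.1 ]
wz shares -0.001001630767897647
```

Level and about 4 mm above contact. I'll go down in 1 to 2 mm steps.

```bash
python3 -m handwheel '[{"x":0,"y":0.01,"z":0.05,"wx":0,"wy":0,"wz":0,"hand":1},{"x":0,"y":0,"z":0.05,"wx":0,"wy":0,"wz":0,"hand":1},{"x":0,"y":0,"z":0,"wx":0,"wy":0,"wz":0,"hand":1},{"x":0,"y":0,"z":0,"wx":0,"wy":0,"wz":0,"hand":1}]'
python3 - <<'E'
from h import *
plan([.5692,-.0604,.045],82.3)
E
python3 -m handwheel '[{"x":0,"y":0,"z":0.05,"wx":0,"wy":0,"wz":0,"hand":1},{"x":0,"y":0,"z":0,"wx":0,"wy":0,"wz":0,"hand":1},{"x":0,"y":0,"z":0,"wx":0,"wy":0,"wz":0,"hand":1}]'
python3 - <<'E'
from h import *
plan([.5692,-.0604,.045],82.3)
E
```

```text
clock: 17.58
tool_pos: [0.5699, -0.0611, 0.0457]
tcp_rot: [0.067, 0.998, -0.0, 0.001]
wrist_force: [-0.4, -1.7, -0.4]
width: 0.0345
t 17.57 pos [ 0.5699 -0.0611  0.0457] F [-0.4 -1.7 -0.4] M [-0.31 -0.08 -0.03] w 0.0345 q [-0.24  0.12  1.87 -0.    1.15 -1.67]
yheading 82.29 tilt [ 1.e-03 -8.e-04 -1.e+00]
shift shares in current tool axes [0.02 0.01 0.02]
wz shares -0.002004398737589952
clock: 17.95
tool_pos: [0.57, -0.0611, 0.0442]
tcp_rot: [0.067, 0.998, -0.0, 0.001]
wrist_force: [-2.1, -3.2, 4.8]
width: 0.0347
t 17.95 pos [ 0.57   -0.0611  0.0442] F [-2.1 -3.2  4.8] M [-0.56  0.24 -0.23] w 0.0347 q [-0.24  0.12  1.87 -0.    1.15 -1.67]
yheading 82.29 tilt [ 1.2e-03 -9.0e-04 -1.0e+00]
shift shares in current tool axes [ 0.02  0.02 -0.02]
wz shares -0.0016138469955109258
```

```bash
python3 -m handwheel '[{"x":0.02,"y":-0.015,"z":0.03,"wx":0,"wy":0,"wz":0,"hand":1},{"x":0,"y":0,"z":0.03,"wx":0,"wy":0,"wz":0,"hand":1},{"x":0,"y":0,"z":0,"wx":0,"wy":0,"wz":0,"hand":1},{"x":0,"y":0,"z":0,"wx":0,"wy":0,"wz":0,"hand":1}]'
python3 - <<'E'
from h import *
plan([.5692,-.0604,.040],82.3)
snap('scene','s9');crop('s9',235,180,305,245,11,'s9c')
plan([.5692,-.0604,.040],82.3)
E
```

```text
clock: 18.45
tool_pos: [0.5701, -0.0611, 0.0423]
tcp_rot: [0.067, 0.998, 0.0, 0.002]
wrist_force: [-1.0, -1.7, 6.7]
width: 0.0343
t 18.45 pos [ 0.5701 -0.0611  0.0423] F [-1.  -1.7  6.7] M [-0.29  0.14 -0.11] w 0.0343 q [-0.24  0.12  1.88  0.    1.14 -1.67]
yheading 82.29 tilt [ 0.0032 -0.     -1.    ]
shift shares in current tool axes [0.02 0.02 0.06]
wz shares -0.0017642201620683788
t 18.5 pos [ 0.5701 -0.0612  0.0423] F [-0.4 -2.1  5.9] M [-0.25  0.1  -0.21] w 0.0351 q [-0.24  0.12  1.88  0.    1.14 -1.67]
yheading 82.29 tilt [ 3.2e-03 -1.0e-04 -1.0e+00]
shift shares in current tool axes [0.02 0.02 0.06]
wz shares -0.002030186536143693
```

View pics/s9c.png

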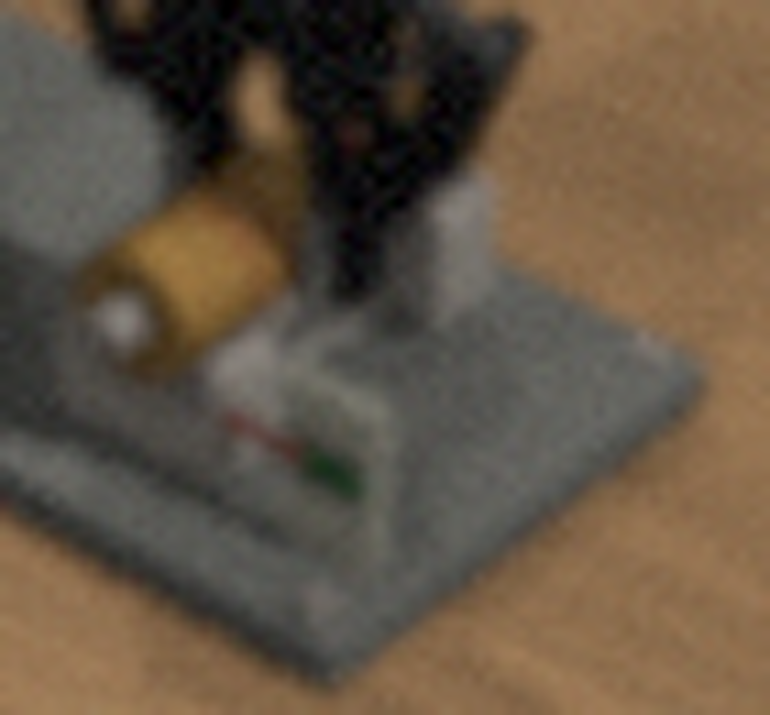

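```bash
python3 -m handwheel '[{"x":0.02,"y":-0.015,"z":0.03,"wx":0,"wy":0.03,"wz":0,"hand":1},{"x":0,"y":0,"z":0.035,"wx":0,"wy":0,"wz":0,"hand":1},{"x":0,"y":0,"z":0,"wx":0,"wy":0,"wz":0,"hand":1},{"x":0,"y":0,"z":0,"wx":0,"wy":0,"wz":0,"hand":1}]'
python3 - <<'E'
from h import *
plan([.5692,-.0604,.040],82.3)
snap('scene','s10');crop('s10',235,180,305,245,11,'s10c')
snap('wrist','w10')
plan([.5692,-.0604,.040],82.3)
E
python3 rp.py w10
```

```text
clock: 19.0
tool_pos: [0.57, -0.0612, 0.0405]
tcp_rot: [0.067, 0.998, 0.001, 0.001]
wrist_force: [0.5, 0.8, 9.1]
width: 0.0347
t 19.0 pos [ 0.57   -0.0612  0.0405] F [0.5 0.8 9.1] M [ 0.07 -0.03 -0.14] w 0.0347 q [-0.24  0.13  1.87  0.    1.14 -1.67]
yheading 82.28 tilt [ 0.002   0.0013 -1.    ]
shift shares in current tool axes [0.02 0.02 0.01]
wz shares -0.002893294745298647
t 19.1 pos [ 0.57   -0.0612  0.0405] F [-0.   0.5  9.2] M [ 0.1   0.02 -0.1 ] w 0.0348 q [-0.24  0.13  1.87  0.    1.14 -1.67]
yheading 82.28 tilt [ 0.002   0.0012 -1.    ]
shift shares in current tool axes [0.02 0.02 0.01]
wz shares -0.0026982375602978927
barrel pts 8038 x range 0.009383917449620386 0.05673864165696216 y range -0.018741409387537315 0.020074964096078788
axis y0,yslope,z0,zslope(tool) [-0.0003  0.0006 -0.0206  0.0004] res 0.00028666170603119587
stub x max 0.0684678958861646 0.05644085623380691 626
```

View pics/s10c.png

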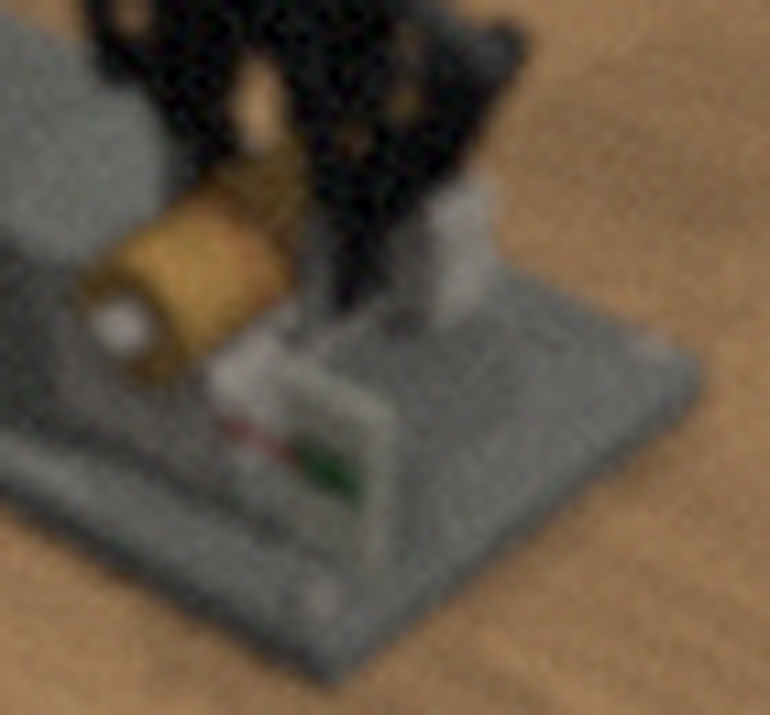

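View pics/w10.png

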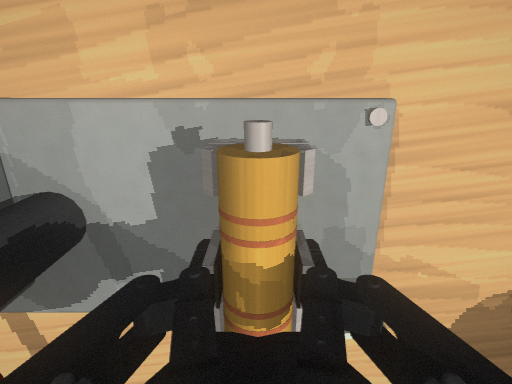

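```bash
python3 - <<'E'
from h import *
crop('w10',190,110,330,210,5.5,'w10c')
c=load('w10');s=r.read_state();M=R.from_quat(s['tcp_rot']).as_matrix()
for u in (207,210,213,304,307,310):
    col=[]
    for v in range(130,205):
        p=(pt(c,u,v,None)-s['tool_pos']); w=p[2]+s['tool_pos'][2]
        if .048<w<.062: col.append((v,*(M.T@p).round(4),round(w,4)))
    if col: print(u,len(col),col[0],col[-1])
E
```

```text
207 46 (148, np.float64(0.0551), np.float64(-0.024), np.float64(-0.0109), np.float64(0.0513)) (193, np.float64(0.0336), np.float64(-0.0247), np.float64(-0.0134), np.float64(0.0539))
210 49 (147, np.float64(0.0551), np.float64(-0.0229), np.float64(-0.0084), np.float64(0.0488)) (195, np.float64(0.0328), np.float64(-0.0232), np.float64(-0.0141), np.float64(0.0545))
213 49 (147, np.float64(0.0551), np.float64(-0.0215), np.float64(-0.0086), np.float64(0.049)) (195, np.float64(0.0335), np.float64(-0.0215), np.float64(-0.0158), np.float64(0.0563))
304 49 (147, np.float64(0.055), np.float64(0.022), np.float64(-0.0077), np.float64(0.0482)) (195, np.float64(0.0331), np.float64(0.022), np.float64(-0.0149), np.float64(0.0554))
307 48 (147, np.float64(0.055), np.float64(0.0234), np.float64(-0.008), np.float64(0.0485)) (194, np.float64(0.033), np.float64(0.0237), np.float64(-0.0132), np.float64(0.0537))
310 46 (148, np.float64(0.0551), np.float64(0.0243), np.float64(-0.0109), np.float64(0.0514)) (193, np.float64(0.0326), np.float64(0.0256), np.float64(-0.0107), np.float64(0.0512))
```

View pics/w10c.png

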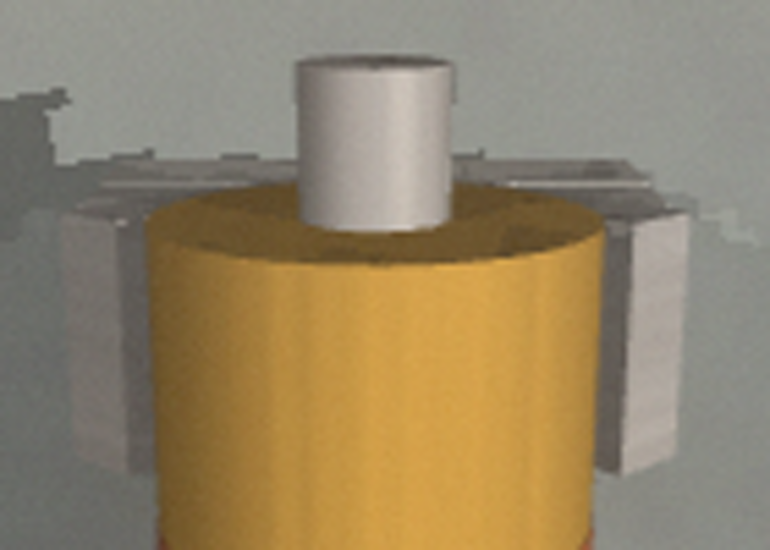

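```bash
python3 - <<'E'
from h import *
plan([.5692,-.0604,.040],82.3)
r.sign_off()
E
```

```text
t 19.1 pos [ 0.57   -0.0612  0.0405] F [-0.   0.5  9.2] M [ 0.1   0.02 -0.1 ] w 0.0348 q [-0.24  0.13  1.87  0.    1.14 -1.67]
yheading 82.28 tilt [ 0.002   0.0012 -1.    ]
shift shares in current tool axes [0.02 0.02 0.01]
wz shares -0.0026982375602978927
the job is handed in; nothing more can be done
```

The roller is in the V-cradle, pressed to about half travel and still gripped. I handed the job in at 19.1 s; sign-off gave no verdict.

- **Knob:** I turned it clockwise about 71.5° to its stop. After I let go, the top view showed the red arm still clear of the cradle.
- **Centring:** the roller is about 0.5 mm off centre along the V and within about 0.6 mm across it.
- **Bearing on both faces:** the side force is only about 0.5 N, so the load is shared almost evenly. The roller is level to about 0.002 rad.
- **Press depth:** the load is about 12 N, roller's weight included. Three checks put the cradle 4.5 to 5 mm down:
  - load: about 5.1 mm
  - tool height: about 4.5 mm
  - cheek-top height in the depth image: about 5 mm

**Not fully confirmed:** the scene picture is blurred. It shows the pointer tip at the edge of the green band, so I relied on those three depth checks for "in the band". I took no final picture of the jar, bowl and mallet, but the arm did not go near them.

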